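# Tighten the sealing pot with the slipping torque key

### The arm

A 7-joint arm with a two-finger parallel gripper is mounted at the origin on a cart in front of the work surface, level with it; the furniture and walls round the work are solid. World frame = base frame: x ahead of the robot, y to its left, z up, the work surface at z = 0. Lengths are in m, angles in rad, forces in N, time in s.
With the tool pointing down it reaches from about 0.425 to 0.875 m from the base axis. Payload 4.7 kg.
Tool frame: the origin (TCP) lies between the finger pads; the fingertips stand 8 mm ahead of it and the grasp point (between the pads) lies 11 mm behind it; z points along the fingers, y is the direction in which the jaws open and shut (so a half turn about z gives the same grasp; the last joint's range is limited). The gripper opens to 87 mm and grips with 3 to 60 N. Pads are 19 mm wide; open, the fingers measure 117 mm over their backs; the gripper's body (75 mm by 190 mm) begins 51 mm behind the grasp point.
Start: joints at [1.118, 0.321, -0.07, 1.45, 0.023, 1.371, -0.057], TCP at [0.293, -0.58, 0.231] pointing down, gripper open.
Joint ranges: [-2.86, 2.86], [-0.3, 2.09], [-1.38, 1.24], [0.06, 2.45], [-1.56, 4.7], [0.09, 2.05], [-2.69, 2.69]. Speed limits (rad/s): [2.57, 2.57, 3.14, 3.14, 3.14, 3.14, 3.14].

### API

Orientations are given as a rotation vector (axis times angle).
In Python, from bench import ctrl, optics, ticket gives the robot as it stands.
- The arm moves only by the tool play_rows, never from a script. Its argument "motion" is a list of rows, each a list of 5 numbers: the closure, from 0 (fully open) to 1 (shut), then the shift along the tool's x, y, z in cm, then the turn about the tool's z in rad. In form: [[jaw, tx, ty, tz, spin], ...]. A call has 1 to 20 rows; each row shifts and turns the commanded pose from where the row before left it, along the tool's axes as they then stand; what a row does not reach is not made up. A row lasts 1/8 s, in which the tool goes at most 62.5 mm and 10.7 degrees, less where a joint would pass 70% of its speed; a pose out of reach is approached as far as the arm can. A call is refused whole if a number of a shift passes 6.25 or a number of a turn 0.188, either way. A call with a gripper value outside its range is refused whole. The fingers move at their own pace and stop on an object; "force" is the grip in N (left out, the last holds). Time passes only in rows, so rows that do not move let the fingers close. It gives the time, the measured TCP pose, the force and the opening at its end, in the units of the state.
- ctrl.get_state(): the state, without advancing time (a new reading comes with each control period).
- optics.get_image(name): name is "scene" or "top" or "wrist"; returns the picture (384x512x3 uint8, red, green, blue); there is no depth.
- optics.calibration(name): a dict with "K" (3x3 intrinsics, pixels), "pose" (4x4, takes a point from camera to world coordinates); the wrist camera has in their place "hand_eye" (4x4, takes a point from camera to tool coordinates, whose origin is the TCP and whose axes are the flange's). Camera axes: x right, y down, z forward; pixel columns grow to the right and rows downward; lengths in m; the calibration is good to about 2 mm. A picture is of the moment at which its call begins: read the wrist's pose just before it. calibration takes no time and is no camera call.
- ticket.close_job(): hands the job in, once; it reports no verdict.
The state is a dict: "time": time; "joint_positions": joint angles; "qd": joint speeds; "joint_torque": joint torques, N m; "position": TCP position; "tool_rot": TCP orientation; "ft_force": force on the tool from outside, world axes, zero at the start; "torque": the same for the moment, N m; "grip_width": opening from 0.0 (shut) to 1.0 (fully open).
Only numpy, scipy, OpenCV 4.12 (cv2) and the standard library are available. Lean on these libraries where they do the work, as an engineer would, in place of code of your own. Each camera call takes 0.05 s, during which the arm holds its last target.

### The job

Tighten the lid clamp of the sealing pot: take the torque key by its bar, seat it fully on the square spindle on top of the pot without forcing it, and turn it clockwise (seen from above) until its clutch slips. Stop once the bar has clearly slipped round (10 to 30 degrees) against the socket; do not wind it on, and leave the key standing on the spindle. Leave the other things on the table where they are.

Things in the scene. Friction and masses are not known exactly. Their poses are not given: they have to be found in the camera images.
- key: Torque key, 0.22 kg, standing on the table, z up; origin: centre of its underside. Black grip bar on top, 70 mm along x, 16 mm wide, 22 mm high, its middle 71 mm up; 16 mm neck from 48 to 60 mm; ribbed dark barrel, 39 mm across, 26 to 47 mm; below it a bright 42 mm square socket. Between barrel and socket a clutch slips at about 0.5 N m and stays where it slipped.
- socket_mouth (a point): Centre of the socket's mouth, on the key's underside, turning with the socket; z up along the key. The square hole is 25.8 mm wide and 18 mm deep, with plain edges, its sides along x and y. At the start its x is the key's x (not slipped): a black line on the socket stands under a white line on the barrel.
- bar_end (a point): Point in the key's bar, 30 mm along +x from the key's axis and 71 mm above its underside, moving with the bar. When the clutch has slipped clockwise by an angle a, it lies at y = -30 mm x sin(a) in the frame of socket_mouth.
- pot: Sealing pot, fixed: aluminium pot 112 mm across with a steel lid on a foot plate 180 x 100 mm, a steel bridge bar along its x over the lid. Origin: centre of the underside of the foot plate. A dark round boss, 56 mm across, top face 76 mm up, carries the square spindle. Beside it the tallest parts are the tie rods at x = +-70 mm (78 mm).
- spindle_foot (a point): Foot of the square spindle, on its axis at the boss's top face, turning with it; z up, x and y square to its flats. 24 mm square, 16 mm high, its top 5 mm tapering to 18 mm. The socket fits in four ways and, fully on, stands on the boss. It turns clockwise with slight drag (0.06 N m) for an unknown 0.3 to 1.0 rad, then meets a hard stop; nothing shows how far it has to go.
- cup: Small clear-white measuring cup, 55 mm across, 40 mm high, loose; origin under its centre. A bystander.
- labels: Roll of white labels lying flat, 70 x 77 mm, 28 mm high, loose; origin under its centre. A bystander.
- cookie_dish: Round steel dish of broken cookies, 108 mm across, 35 mm high, loose; origin under its centre. A bystander.
- timer: White round dial timer, 66 mm across, 38 mm high, loose; origin under its centre. A bystander.
Mind the look-alikes: they are no part of the job. Several things look just like the key: the one meant starts farthest from the robot's base.

How it is judged:
By the outcome, as a careful person would: the job done as asked, in the order asked, and still so for the second after the job is handed in, with the robot touching nothing.
It also fails if it takes over 64 s, if anything falls off the work surface, if the arm or the gripper's body presses on something with over 40 N, if the wrist force passes 120 N, or if a joint passes its speed limit or range.

## Working session

There is one attempt and no reset: what is moved stays moved. The work goes in short steps, Python scripts to look and compute and a tool call to move; the robot and the scene stay as the last step left them, time stands still between calls to the robot, and variables do not carry over. Pictures are saved under pics/ and viewed, and the job is handed in when it is done.

Besides the shell and the picture viewer there is one more tool, called after "Request:" by a JSON object that holds its "fn" and its "kwargs", one argument or row to a line. play_rows: Moves the arm, as the interface text tells. Its arguments: {"type":"object","properties":{"motion":{"type":"array"},"force":{"type":"number"}},"required":["motion"]}

```bash
ls; mkdir -p pics
python3 - <<'E'
from bench import ctrl, optics, ticket
import cv2, numpy as np
s=ctrl.get_state(); print(s)
for n in ["scene","top","wrist"]:
    im=optics.get_image(n); cv2.imwrite(f"pics/{n}0.png",im[:,:,::-1])
    c=optics.calibration(n); print(n,{k:np.round(v,4).tolist() for k,v in c.items()})
E
```

```text
pics
{'time': 0.0, 'joint_positions': array([ 1.11813354,  0.32182542, -0.07005928,  1.45165193,  0.0226117 ,
        1.37077816, -0.05690992]), 'qd': array([-3.88113467e-04, -1.10206703e-03,  3.22294907e-04,  2.20595177e-04,
       -1.32936209e-03,  1.79153850e-05, -8.57952419e-04]), 'joint_torque': array([-2.16248504e-04, -4.91286707e+01, -4.03952440e-01, -3.12526631e+01,
       -6.39117393e-02,  4.34871786e-02,  1.87100641e-04]), 'position': array([ 0.29220253, -0.58003446,  0.2294713 ]), 'tool_rot': array([-3.05467776e+00, -7.26133832e-01,  8.56697753e-04]), 'ft_force': array([0.23804961, 0.65120989, 0.46285624]), 'torque': array([-0.04444593, -0.00317842, -0.00021216]), 'grip_width': 1.0007859254146299}
scene {'K': [[367.7323, 0.0, 253.1357], [0.0, 367.7323, 190.5538], [0.0, 0.0, 1.0]], 'pose': [[-0.8978, -0.3112, 0.3117, 0.1413], [-0.4403, 0.6162, -0.653, 0.7617], [0.0111, -0.7235, -0.6902, 0.9045], [0.0, 0.0, 0.0, 1.0]]}
top {'K': [[471.0777, 0.0, 259.7877], [0.0, 471.0777, 193.9438], [0.0, 0.0, 1.0]], 'pose': [[0.01, -0.9895, 0.144, 0.3195], [-0.9999, -0.0084, 0.0117, -0.0215], [-0.0103, -0.1441, -0.9895, 1.4688], [0.0, 0.0, 0.0, 1.0]]}
wrist {'K': [[318.919, 0.0, 258.8801], [0.0, 318.919, 188.6106], [0.0, 0.0, 1.0]], 'hand_eye': [[-0.0003, -0.9641, -0.2655, 0.0738], [1.0, -0.0004, 0.0006, 0.0009], [-0.0007, -0.2655, 0.9641, -0.1538], [0.0, 0.0, 0.0, 1.0]]}
```

View pics/scene0.png

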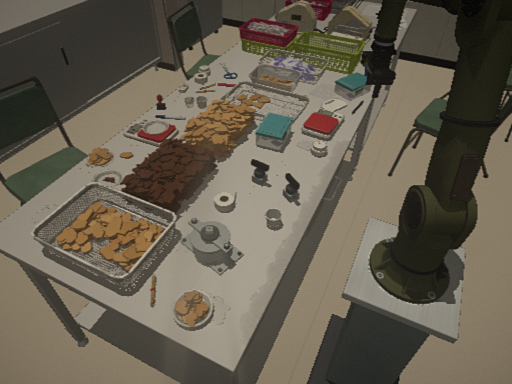

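View pics/top0.png

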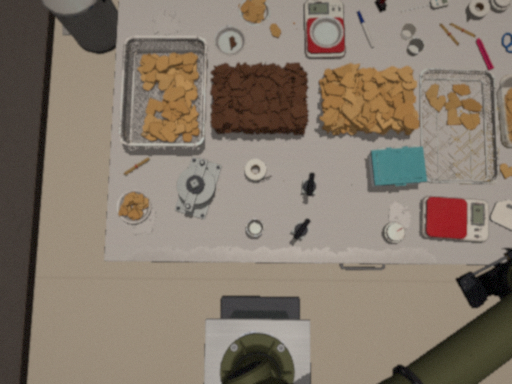

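View pics/wrist0.png

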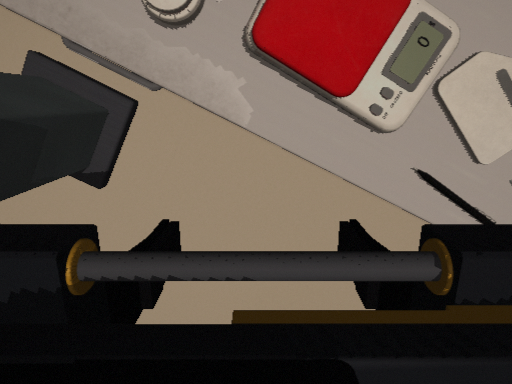

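The scene has two key-like things: top view (310,184) and (301,230); scene view (259,170) and (291,186). I'll compute their positions and enlarge them.

```bash
cat > h.py <<'E'
import numpy as np, cv2
from scipy.spatial.transform import Rotation as R
from bench import ctrl, optics
def campose(n,s=None):
    c=optics.calibration(n)
    if n!="wrist": return c["K"],c["pose"]
    T=np.eye(4);T[:3,:3]=R.from_rotvec(s["tool_rot"]).as_matrix();T[:3,3]=s["position"]
    return c["K"],T@c["hand_eye"]
def ray(n,uv,z,s=None):
    K,P=campose(n,s); d=P[:3,:3]@np.linalg.solve(np.array(K),[uv[0],uv[1],1]); o=P[:3,3]
    return o+d*(z-o[2])/d[2]
def proj(n,p,s=None):
    K,P=campose(n,s); q=np.linalg.inv(P)@np.r_[p,1]; q=np.array(K)@q[:3]; return q[:2]/q[2]
def shot(n,name):
    s=ctrl.get_state(); im=optics.get_image(n)[:,:,::-1].copy(); cv2.imwrite(f"pics/{name}.png",im); return s,im
E
python3 - <<'E'
from h import *
for nm,uv,z in [("keyA",(310,184),.04),("keyB",(301,230),.04),("spindle",(196,184),.09),("cup",(255,229),.02),("labels",(256,170),.02)]:
    print(nm,ray("top",uv,z).round(3),np.hypot(*ray("top",uv,z)[:2]))
im=cv2.imread("pics/top0.png"); a=cv2.resize(im[150:250,160:330],None,fx=4.6,fy=4.6,interpolation=3); cv2.imwrite("pics/top0c.png",a)
im=cv2.imread("pics/scene0.png"); a=cv2.resize(im[150:280,170:310],None,fx=4.5,fy=4.5,interpolation=3); cv2.imwrite("pics/scene0c.png",a)
s=ctrl.get_state(); print(R.from_rotvec(s["tool_rot"]).as_matrix().round(3))
E
```

```text
keyA [ 0.56  -0.159  0.04 ] 0.5815666976759117
keyB [ 0.418 -0.131  0.04 ] 0.43799554437146976
spindle [0.548 0.185 0.09 ] 0.5785949099500871
cup [0.421 0.009 0.02 ] 0.4213327301392074
labels [0.606 0.008 0.02 ] 0.6060077770848543
[[ 0.893  0.45  -0.001]
 [ 0.45  -0.893  0.001]
 [-0.    -0.001 -1.   ]]
```

View pics/top0c.png

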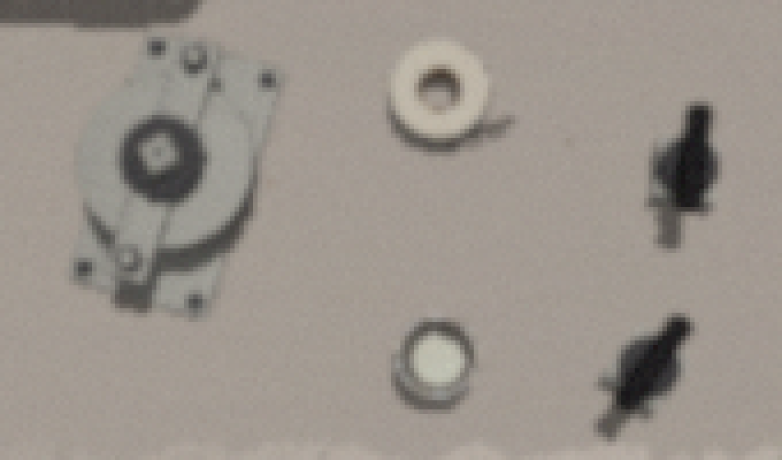

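View pics/scene0c.png

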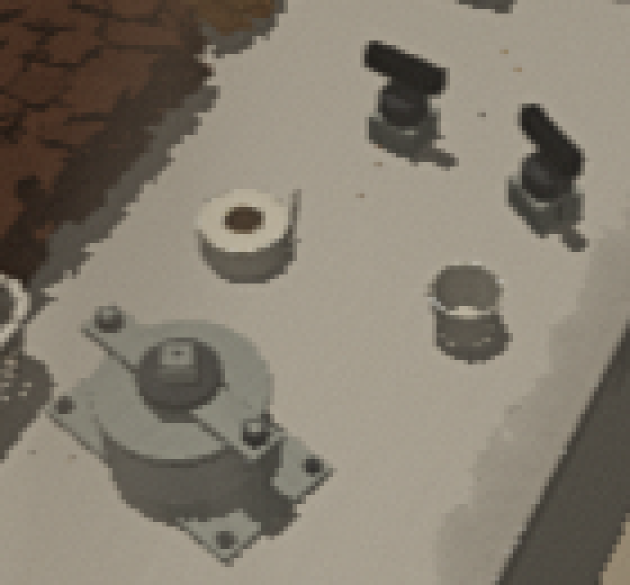

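Named: key A, top (310,184), at (0.56,-0.16), is 0.58 m from the base. Key B, top (301,230), is 0.44 m away. Both enlarged crops show a black bar on a barrel and bright socket, and A is the farther, so A is the one meant. I'll move the wrist camera over A.

Request:
{"fn": "play_rows", "kwargs": {
  "motion": [
    [0, 3.85, -2.76, 0, 0],
    [0, 3.85, -2.76, 0, 0],
    [0, 3.85, -2.76, 0, 0],
    [0, 3.85, -2.76, 0, 0],
    [0, 3.85, -2.76, 0, 0],
    [0, 3.85, -2.76, 0, 0],
    [0, 3.85, -2.76, 0, 0],
    [0, 3.85, -2.76, 0, 0],
    [0, 3.85, -2.76, 0, 0],
    [0, 3.85, -2.76, 0, 0],
    [0, 0, 0, 1.5, 0.15],
    [0, 0, 0, 1.5, 0.15],
    [0, 0, 0, 1, 0.15],
    [0, 0, 0, 1, 0.15],
    [0, 0, 0, 0, 0]
  ]
}}

```text
time: 2.02
position: [0.5113, -0.1605, 0.1795]
tool_rot: [-3.134, 0.206, 0.003]
ft_force: [-0.4, 0.0, 1.4]
grip_width: 1.004
```

Run:
```python
from h import *
s,im=shot("wrist","w1"); print(s["time"],s["position"],R.from_rotvec(s["tool_rot"]).as_matrix().round(3),s["joint_positions"].round(3),s["ft_force"],s["torque"])
```

```text
2.025 [ 0.51130587 -0.16053405  0.17953771] [[ 0.991 -0.131 -0.002]
 [-0.131 -0.991  0.001]
 [-0.002 -0.    -1.   ]] [ 0.607  0.133 -0.38   1.79   0.052  1.23  -1.49 ] [-0.38604963  0.04907532  1.40756822] [ 0.04311336  0.00107991 -0.02315287]
```

View pics/w1.png

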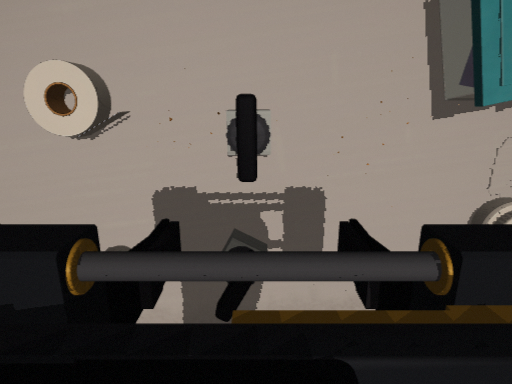

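Wrist view: key A's bar is at about (247,138), running nearly straight up the picture. The square socket is just visible beneath it, and key B is at (240,275). Next I'll measure the bar.

```bash
cat >> h.py <<'E'
def blob(mask,seed):
    n,l,st,c=cv2.connectedComponentsWithStats(mask.astype(np.uint8))
    k=l[seed[1],seed[0]]; return (l==k),st[k]
def yawof(s):
    m=R.from_rotvec(s["tool_rot"]).as_matrix(); return np.arctan2(m[1,0],m[0,0])
def totool(s,d):
    return R.from_rotvec(s["tool_rot"]).as_matrix().T@d
E
python3 - <<'E'
from h import *
s=ctrl.get_state(); im=cv2.imread("pics/w1.png"); g=im.max(2)
print(g[85:190:6,225:272:4])
for th in (18,25,32):
    m,st=blob(g<th,(247,140)); print(th,st)
    ys,xs=np.nonzero(m)
    # top face: rays onto z=.082
    P=np.array([ray("wrist",(x,y),.082,s)[:2] for x,y in zip(xs,ys)])
    r=cv2.minAreaRect((P*1000).astype(np.float32)); print(r)
c=cv2.resize(im[80:200,190:310],None,fx=5,fy=5,interpolation=3); cv2.imwrite("pics/w1c.png",cv2.convertScaleAbs(c,alpha=2))
E
```

```text
[[158 159 159 158 158 158 158 158 159 157 159 159]
 [159 159 158 158 157 159 157 158 160 158 159 159]
 [158 160 160  13  14  15  18  13 160 161 160 161]
 [160 159 160   9  20  22  20  15 145 157 158 158]
 [159 133 134  11  18  19  20  14  95 109 109 129]
 [161 145 146   7  17  20  21  13  36 138 153 149]
 [158 131  45  12  15  14  19  14  46  47  61 150]
 [160  43  49   8  16  19  18  16  48  56  45 124]
 [141  40  50  10  16  16  19  17  44  54  43  37]
 [159  40  52  11  16  18  19  15  43  52  44 119]
 [161 103  41  11  13  14  20  17  39  45  42 148]
 [160 141 133  18  16  18  19  16  29  38 142 143]
 [160 153 160  96  11  17  16  16 127 159 154 160]
 [160 161 160  45  16  16  18  16 124 159 159 159]
 [160 160 160  97  14  12  16  13 126 160 160 160]
 [161 161 160  56  14  15  19  14 124 159 161 159]
 [160 160 159 161  69  10  10  52 160 161 161 161]
 [159 160 159 159 161 161 160 159 160 160 159 161]]
18 [     0      0    512    384 154303]Traceback (most recent call last):
  File "<stdin>", line 8, in <module>
  File "h.py", line 10, in ray
    K,P=campose(n,s); d=P[:3,:3]@np.linalg.solve(np.array(K),[uv[0],uv[1],1]); o=P[:3,3]
        ~~~~~~~^^^^^
  File "h.py", line 5, in campose
    c=optics.calibration(n)
ValueError: time passes only in moves, steps and waits
```

```bash
python3 - <<'E'
t=open('h.py').read()
t=t.replace('def campose','import functools\n@functools.lru_cache\ndef cal(n): return optics.calibration(n)\ndef campose').replace('c=optics.calibration(n)','c=cal(n)')
t+='''
def rays(n,uv,z,s=None):
    K,P=campose(n,s); uv=np.asarray(uv,float)
    d=(P[:3,:3]@np.linalg.solve(np.array(K),np.c_[uv,np.ones(len(uv))].T)).T; o=P[:3,3]
    return o+d*((z-o[2])/d[:,2])[:,None]
'''
open('h.py','w').write(t)
E
cat > bar.py <<'E'
from h import *
s=ctrl.get_state(); im=cv2.imread("pics/w1.png"); g=im.max(2)
m,st=blob(g<28,(247,140)); print(st)
ys,xs=np.nonzero(m); P=rays("wrist",np.c_[xs,ys],.082,s)[:,:2]
r=cv2.minAreaRect((P*1000).astype(np.float32)); print(r, yawof(s))
# row-wise mid of the bar's clean rows: edges
for y in range(94,184,8):
    x=xs[ys==y]; print(y,x.min(),x.max(),end=' | ')
c=cv2.resize(im[80:200,190:310],None,fx=5,fy=5,interpolation=3); cv2.imwrite("pics/w1c.png",cv2.convertScaleAbs(c,alpha=2))
# projected prediction of centre axis
b=cv2.boxPoints(r)/1000; print(b)
E
python3 bar.py
```

```text
[ 235   95   22   87 1685]
((557.41748046875, -156.3172149658203), (16.232498168945312, 67.21659088134766), 82.38261413574219) -0.13028090279148596Traceback (most recent call last):
  File "bar.py", line 8, in <module>
    x=xs[ys==y]; print(y,x.min(),x.max(),end=' | ')
                         ~~~~~^^
    return umr_minimum(a, axis, None, out, keepdims, initial, where)
ValueError: zero-size array to reduction operation minimum which has no identity
```

Bar centre is (0.5574,-0.1563), 16.2 x 67 mm, at -7.6°, which fits 16 x 70 mm. The jaws are already aligned at -7.5°. I'll move over it, descend, and grip 60 N.

Request:
{"fn": "play_rows", "kwargs": {
  "motion": [
    [0, 2.26, -0.5, 0, 0],
    [0, 2.26, -0.5, 0, 0],
    [0, 0, 0, 2.5, 0],
    [0, 0, 0, 2.5, 0],
    [0, 0, 0, 2.5, 0],
    [0, 0, 0, 2.5, 0],
    [0, 0, 0, 1.75, 0],
    [0, 0, 0, 0, 0],
    [0, 0, 0, 0, 0]
  ],
  "force": 60
}}

```text
time: 3.2
position: [0.559, -0.157, 0.0641]
tool_rot: [3.134, -0.208, 0.002]
ft_force: [-0.5, 0.5, -0.3]
grip_width: 0.998
```

Run:
```python
from h import *
s,im=shot("wrist","w2"); print(s["time"],s["position"],yawof(s),s["ft_force"],s["torque"])
```

```text
3.2 [ 0.55902734 -0.15699986  0.06408022] -0.13261943943527477 [-0.50081197  0.47570186 -0.25441853] [-0.01820366  0.02557209  0.00082222]
```

View pics/w2.png

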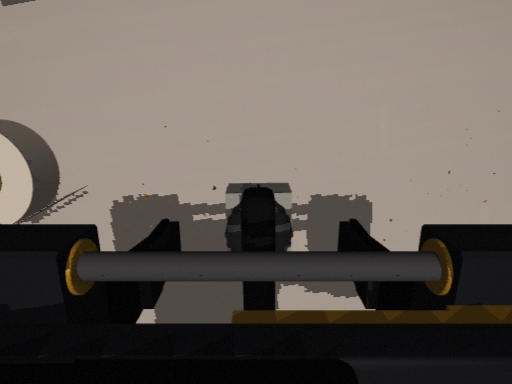

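The wrist view shows the bar at column 258, midway between the fingers (165 and 345). I'll trim slightly and close.

Request:
{"fn": "play_rows", "kwargs": {
  "motion": [
    [0, -0.15, 0, 0.15, 0],
    [0.5, 0, 0, 0, 0],
    [0.8, 0, 0, 0, 0],
    [1, 0, 0, 0, 0],
    [1, 0, 0, 0, 0],
    [1, 0, 0, 0, 0],
    [1, 0, 0, 0, 0],
    [1, 0, 0, 0, 0],
    [1, 0, 0, 0, 0]
  ],
  "force": 60
}}

```text
time: 4.38
position: [0.5568, -0.1566, 0.0615]
tool_rot: [3.135, -0.209, 0.0]
ft_force: [0.2, 0.0, -0.4]
grip_width: 0.178
```

Run:
```python
from h import *
s,im=shot("wrist","w3"); print(s["time"],s["position"],yawof(s),s["ft_force"],s["torque"],s["grip_width"]*87)
```

```text
4.375 [ 0.55675359 -0.1566386   0.06152275] -0.13319213488213544 [ 0.21577099  0.02492659 -0.41317166] [ 0.04537566 -0.07130621  0.02985027] 15.48060891774141
```

View pics/w3.png

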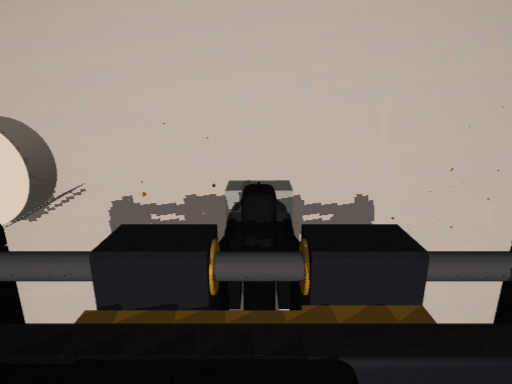

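The grip holds: 15.5 mm against the 16 mm bar, which sits centred. I'll lift 17 cm, go beside the pot, and turn counterclockwise to leave room for the later clockwise turn.

Request:
{"fn": "play_rows", "kwargs": {
  "motion": [
    [1, 0, 0, -2, 0],
    [1, 0, 0, -5, 0],
    [1, 0, 0, -5, 0],
    [1, 0, 0, -5, 0],
    [1, -1.33, -4.38, 0, 0],
    [1, -1.33, -4.38, 0, 0],
    [1, -1.33, -4.38, 0, 0],
    [1, -1.33, -4.38, 0, 0],
    [1, -1.33, -4.38, 0, 0],
    [1, -1.33, -4.38, 0, 0],
    [1, 0, 0, 0, -0.175],
    [1, 0, 0, 0, -0.175],
    [1, 0, 0, 0, -0.175],
    [1, 0, 0, 0, -0.175],
    [1, 0, 0, 0, -0.175],
    [1, 0, 0, 0, -0.175],
    [1, 0, 0, 0, -0.175],
    [1, 0, 0, 0, 0],
    [1, 0, 0, 0, 0]
  ],
  "force": 60
}}

```text
time: 6.8
position: [0.5125, 0.1144, 0.2321]
tool_rot: [2.687, 1.627, 0.001]
ft_force: [-0.1, 0.0, -2.3]
grip_width: 0.179
```

Run:
```python
from h import *
s,im=shot("wrist","w4"); print(s["time"],s["position"],yawof(s),s["ft_force"],s["torque"],s["grip_width"]*87,s["joint_positions"].round(2))
s,im=shot("top","t4")
cv2.imwrite("pics/t4c.png",cv2.resize(im[140:250,160:330],None,fx=4.6,fy=4.6,interpolation=3))
```

```text
6.8 [0.51253942 0.11443347 0.23205038] 1.0889392747806959 [-0.10550591  0.01058212 -2.25639595] [-0.02337816 -0.07667258 -0.05043492] 15.594466063824754 [ 0.36  0.09 -0.67  1.74  0.06  1.33 -0.8 ]
```

View pics/w4.png

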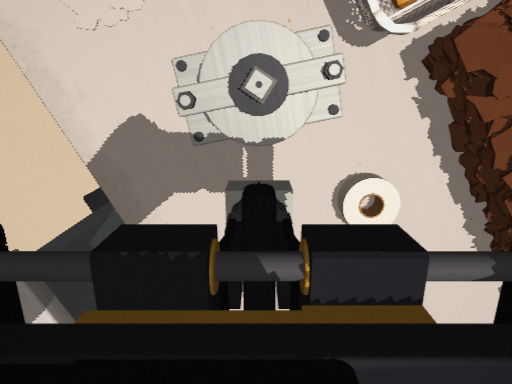

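View pics/t4c.png

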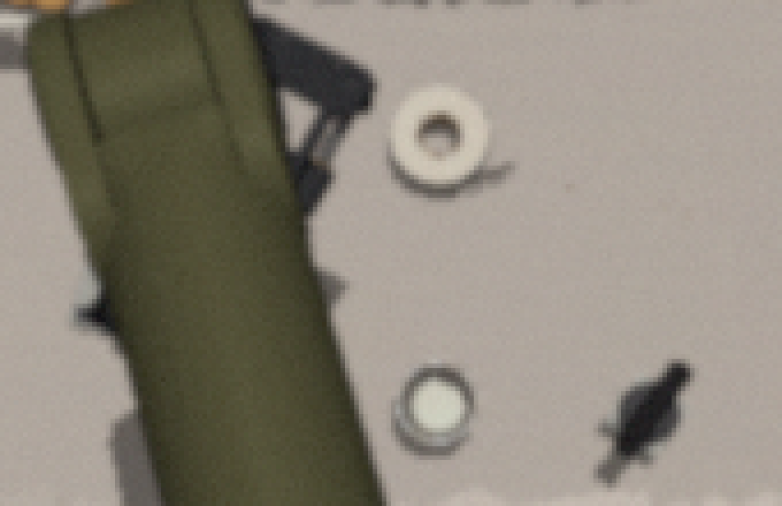

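Wrist view: the spindle's bright square is at (258,85), turned about 30° in the picture, on the dark boss. The held key's socket is at (258,190), below it. I'll enlarge and measure the square.

Run:
```python
from h import *
s=ctrl.get_state(); im=cv2.imread("pics/w4.png"); g=im.max(2)
c=cv2.resize(im[40:130,205:310],None,fx=6,fy=6,interpolation=3); cv2.imwrite("pics/w4c.png",c)
print(g[66:106:2,238:280:2])
# boss dark disc centre
for th in (100,):
    x0,x1,y0,y1=225,292,50,118
    sub=g[y0:y1,x0:x1]
    m=(sub>th).astype(np.uint8); mm,st=blob(m,(250-x0,85-y0)); print(st)
    cs,_=cv2.findContours(mm.astype(np.uint8),0,1); cc=max(cs,key=len)[:,0]+[x0,y0]
    print(cv2.minAreaRect(cc.astype(np.float32)))
    for z in (.092,.087):
        W=rays("wrist",cc,z,s)[:,:2]*1000; print(z,cv2.minAreaRect(W.astype(np.float32)))
    d=(sub<75).astype(np.uint8); dd,st=blob(d,(258-x0,110-y0)); cs,_=cv2.findContours(dd.astype(np.uint8),0,1); cc=max(cs,key=len)[:,0]+[x0,y0]
    W=rays("wrist",cc,.076,s)[:,:2]*1000; print("boss",st,cv2.fitEllipse(W.astype(np.float32)))
```

```text
[[ 85  82  81  81  85  84  85  86 105 108  88  85  87  86  87  90  87  85
   88  90  88]
 [ 82  80  82  81  84  83  65  73 120 127 118  92  89  88  89  89  87  87
   87  89  89]
 [ 83  82  82  84  82  83  43 104 141 209 143 128 109  88  86  89  86  86
   88  89  88]
 [ 84  84  83  82  82  61  89 120 202 218 215 171 134 123  94  89  88  86
   87  90  90]
 [ 84  84  81  84  60  49 107 172 215 216 216 216 202 142 133 114  88  87
   86  89  91]
 [ 84  83  82  81  45  92 117 206 215 215 216 217 217 216 170 135 132  92
   87  88  91]
 [ 84  85  80  81  85 109 189 215 216 216 217 217 218 220 219 204 135 132
  109  88  90]
 [ 84  82  82  41 105 131 215 216 217 219 204 218 220 220 221 219 216 147
  132 125  90]
 [ 86  85  85  86 111 197 217 217 217 143  89  98 202 216 215 215 217 141
  134 106  90]
 [ 83  63  49 103 166 218 218 217 217  91  92  89 182 214 215 216 208 133
  128  87  89]
 [ 82  82  91  90 211 214 214 214 215 135  90  89 205 217 217 221 153 129
   94  85  89]
 [ 46  71 104 108 176 213 213 212 215 214 209 215 218 218 221 186 125 114
   86  87  89]
 [ 78  58  64 105 104 137 216 21
[... 455 characters left out ...]
106 112 112 117  85  85  87  87
   87  86  85]
 [ 82  80  83  84  82  80  79  83  80  57  81  88 125  92  84  87  87  88
   87  86  86]
 [ 81  82  82  83  81  81  82  80  82  81  84  83  85  88  84  86  88  86
   87  87  85]]
[ 17  16  36  38 701]
((258.6153869628906, 84.07691955566406), (27.735008239746094, 27.735008239746094), 33.690067291259766)
0.092 ((554.1475219726562, 190.5776824951172), (23.509601593017578, 23.417083740234375), 29.669273376464844)
0.087 ((554.2593383789062, 190.78408813476562), (23.90998649597168, 23.815868377685547), 29.669267654418945)
boss [   0    0   67   68 4431] ((553.6241455078125, 191.29336547851562), (69.7063217163086, 72.11165618896484), 63.05870056152344)
```

View pics/w4c.png

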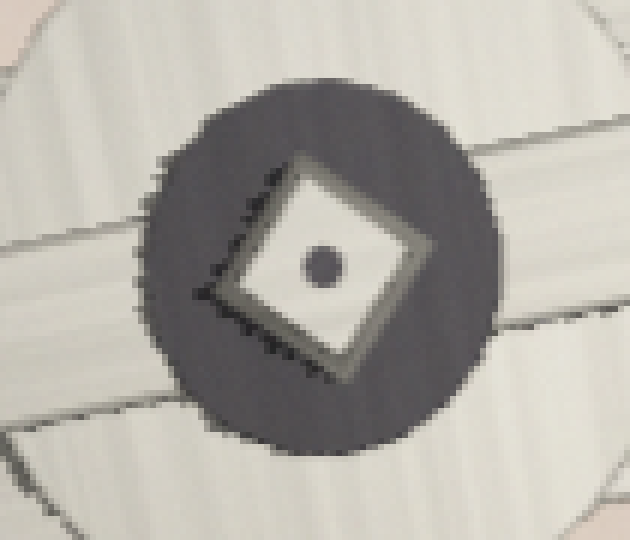

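```bash
cat > sp.py <<'E'
from h import *
def spindle(s,im,c0,half=22,zt=.092):
    g=im.max(2); x0,y0=c0[0]-half,c0[1]-half
    up=8; sub=cv2.resize(g[y0:y0+2*half,x0:x0+2*half],None,fx=up,fy=up,interpolation=cv2.INTER_CUBIC)
    out=[]
    for th,z,nm in ((155,zt,"top"),(101,zt-.005,"taper")):
        m=(sub>th).astype(np.uint8)
        cs,_=cv2.findContours(m,cv2.RETR_EXTERNAL,cv2.CHAIN_APPROX_NONE); cc=max(cs,key=cv2.contourArea)
        cc=(cc[:,0]+.5)/up-.5+[x0,y0]
        W=rays("wrist",cc,z,s)[:,:2]*1000
        (cx,cy),wh,a=cv2.minAreaRect(W.astype(np.float32)); c=W.mean(0)
        # fit lines per side
        rel=W-[cx,cy]; th0=np.deg2rad(a); ang=[];off=[];ctr=np.zeros(2)
        for k in range(4):
            n=np.array([np.cos(th0+k*np.pi/2),np.sin(th0+k*np.pi/2)]); t=np.array([-n[1],n[0]])
            u=rel@n; v=rel@t; sel=(abs(v)<5.5)&(u>5)
            vx,vy,px,py=cv2.fitLine(rel[sel].astype(np.float32),cv2.DIST_HUBER,0,.01,.01).ravel()
            da=np.arctan2(vy,vx)-(th0+(k+1)*np.pi/2); da=(da+np.pi/2)%np.pi-np.pi/2
            ang.append(np.rad2deg(da)+a); d=px*n[0]+py*n[1]; off.append(d)
        off=np.array(off); n0=np.array([np.cos(th0),np.sin(th0)]);n1=np.array([-n0[1],n0[0]])
        cc2=np.array([cx,cy])+n0*(off[0]-off[2])/2+n1*(off[1]-off[3])/2
        print(nm,"centre",cc2.round(2),"sides",(off[0]+off[2]).round(2),(off[1]+off[3]).round(2),"angles",np.round(ang,1),"rect",np.round((*wh,a),1))
    dm=(sub<130).astype(np.uint8); n,l,st,c=cv2.connectedComponentsWithStats(dm)
    for i in range(1,n):
        if 30<st[i][4]<2500: print("dot",((c[i]+.5)/up-.5+[x0,y0]).round(2), (rays("wrist",[(c[i]+.5)/up-.5+[x0,y0]],zt,s)*1000).round(2), st[i][4])
if __name__=="__main__":
    import sys
    s=ctrl.get_state(); spindle(s,cv2.imread("pics/w4.png"),(258,85)); print(s["position"],np.rad2deg(yawof(s)))
E
python3 sp.py
```

```text
top centre [554.05 191.13] sides 18.28 18.31 angles [30.  30.8 29.1 28.2] rect [18.5 18.8 28.9]
taper centre [554.76 190.96] sides 22.64 23.51 angles [31.1 29.3 20.3 29.3] rect [24.4 24.  29.8]
dot [258.44  84.01] [[553.95 191.02  92.  ]] 1948
dot [273.01  82.09] [[565.98 186.54  92.  ]] 150
[0.51254889 0.11441093 0.23181624] 62.44961468429534
```

Run:
```python
from h import *
s=ctrl.get_state(); im=cv2.imread("pics/w4.png"); g=im.max(2)
cv2.imwrite("pics/w4k.png",cv2.resize(im[170:260,205:310],None,fx=6,fy=6,interpolation=3))
print(g[176:192,232:244:3]); print(g[176:192,270:290:3])
T=R.from_rotvec(s["tool_rot"]).as_matrix()
for uv in [(228,182),(258,182),(290,182),(226.,188),(292,188)]:
    for z in (.2321-.0355,):
        p=ray("wrist",uv,z,s); print(uv,(T.T@(p-s["position"])*1000).round(2))
```

```text
[[117 117 118 117]
 [116 117 117 118]
 [116 117 118 118]
 [117 116 117 117]
 [ 95  93  95  95]
 [ 69  71  71  70]
 [ 68  66  67  68]
 [ 66  67  68  68]
 [ 67  68  68  68]
 [ 68  68  68  68]
 [ 67  67  67  68]
 [ 70  69  69  70]
 [ 66  67  68  67]
 [ 66  66  67  66]
 [ 80  80  79  77]
 [ 93  94  93  94]]
[[117 195 221 220 220 221 220]
 [117 192 220 220 218 220 219]
 [116 192 221 220 219 221 220]
 [116 193 219 221 220 220 220]
 [ 85 113 129 128 126 126 128]
 [ 67  71  73  74  74  72  75]
 [ 68  70  68  69  68  70  68]
 [ 69  67  68  69  69  69  69]
 [ 67  68  69  69  68  69  70]
 [ 26  70  69  69  71  69  71]
 [ 12  59  69  67  70  70  68]
 [  7  55  71  70  71  72  70]
 [  8  30  67  66  67  67  69]
 [ 11  12  66  67  66  67  66]
 [  8   7  86  85  87  88  87]
 [  8   7  94  94  95  95  94]]
(228, 182) [ 25.08 -17.33  35.21]
(258, 182) [25.07  1.01 35.22]
(290, 182) [25.06 20.58 35.22]
(226.0, 188) [ 21.28 -18.65  35.21]
(292, 188) [21.26 21.9  35.22]
```

View pics/w4k.png

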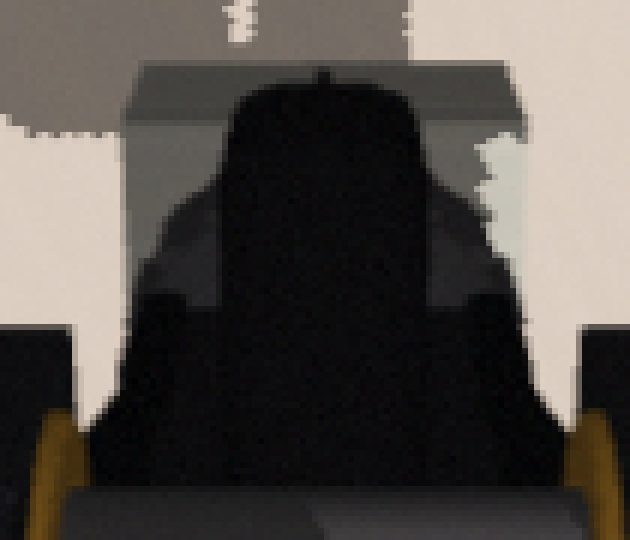

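Run:
```python
from h import *
s=ctrl.get_state()
T=R.from_rotvec(s["tool_rot"]).as_matrix()
for uv,d in [((225.2,190),.0355),((292.3,190),.0355),((228.2,180),.0615),((289.3,180),.0615)]:
    p=ray("wrist",uv,s["position"][2]-d,s); print(uv,(T.T@(p-s["position"])*1000).round(2))
p=np.array([.5540,.1911,.092]); print("spindle in tool",(T.T@(p-s["position"])*1000).round(2))
```

```text
(225.2, 190) [ 19.92 -19.21  35.49]
(292.3, 190) [19.9  22.15 35.51]
(228.2, 180) [ 19.85 -19.77  61.49]
(289.3, 180) [19.83 22.71 61.51]
spindle in tool [ 87.17   1.23 139.82]
```

Both depths put the held socket's axis at camera-tool (-1.1, +1.5) mm with a 42 mm width, square to the tool. The spindle top (18.3 mm, fits 18) is at (0.554, 0.191), with its flats at about 29.5°. I'll turn to 119.5° for wrist range and come down beside the spindle, so that both are measured at the same depth.

Request:
{"fn": "play_rows", "kwargs": {
  "motion": [
    [1, 1.96, 3.76, 0, 0],
    [1, 1.96, 3.76, 0, 0],
    [1, 0, 0, 0, -0.166],
    [1, 0, 0, 0, -0.166],
    [1, 0, 0, 0, -0.166],
    [1, 0, 0, 0, -0.166],
    [1, 0, 0, 0, -0.166],
    [1, 0, 0, 0, -0.166],
    [1, 0, 0, 2, 0],
    [1, 0, 0, 2, 0],
    [1, 0, 0, 2, 0],
    [1, 0, 0, 0.5, 0],
    [1, 0, 0, 0, 0],
    [1, 0, 0, 0, 0]
  ],
  "force": 60
}}

```text
time: 8.65
position: [0.5979, 0.1148, 0.1673]
tool_rot: [1.579, 2.714, 0.001]
ft_force: [0.4, -0.0, -2.5]
grip_width: 0.176
```

Run:
```python
from h import *
s,im=shot("wrist","w5"); print(s["time"],s["position"],np.rad2deg(yawof(s)),s["ft_force"],s["torque"],s["grip_width"]*87,s["joint_positions"].round(2))
print(R.from_rotvec(s["tool_rot"]).as_matrix().round(4))
```

```text
8.65 [0.59792211 0.11484561 0.16733931] 119.61019298735123 [ 0.35005876 -0.03743202 -2.52484104] [ 0.02435916 -0.1551365   0.00975201] 15.323071870254248 [ 0.4   0.37 -0.79  1.62  0.27  1.26  0.08]
[[-4.941e-01  8.694e-01  1.400e-03]
 [ 8.694e-01  4.941e-01  3.000e-04]
 [-5.000e-04  1.400e-03 -1.000e+00]]
```

View pics/w5.png

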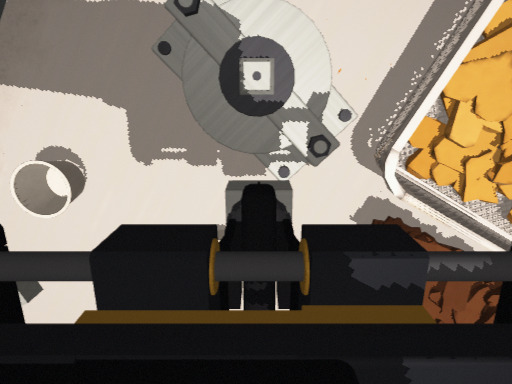

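The spindle is at (257,76), now square to the tool. I'll measure it and the held socket's lower edge in the same picture.

Run:
```python
from h import *
from sp import spindle
s=ctrl.get_state(); im=cv2.imread("pics/w5.png"); g=im.max(2).astype(int)
spindle(s,im,(257,76),half=25)
cv2.imwrite("pics/w5c.png",np.hstack([cv2.resize(im[40:115,215:300],None,fx=4.5,fy=4.5,interpolation=3),cv2.resize(im[165:240,215:300],None,fx=4.5,fy=4.5,interpolation=3)]))
T=R.from_rotvec(s["tool_rot"]).as_matrix()
for y in range(176,194): print(y,g[y,224:296:4])
```

```text
top centre [554.32 191.12] sides 18.56 18.38 angles [29.1 29.6 30.4 28.9] rect [18.9 18.6 29.6]
taper centre [555.41 191.41] sides 22.29 24.23 angles [31.8 29.6 33.3 28.8] rect [24.4 24.7 30.1]
dot [270.77  86.06] [[566.08 189.99  92.  ]] 59
dot [267.39  90.27] [[565.45 186.45  92.  ]] 239
dot [255.45  90.37] [[558.35 182.34  92.  ]] 157
dot [261.25  90.31] [[561.79 184.35  92.  ]] 79
176 [233 233 204 133 129 232 230 231 230 231 231 234 233 199 123  99 206 221]
177 [233 233 231 228 228 232 232 233 233 233 234 234 234 184 209  97 231 231]
178 [233 233 234 233 233 233 233 233 234 234 233 233 233 192 233 231 221 232]
179 [234 233 234 233 232 233 233 233 233 233 234 233 233 231 228 236 206 233]
180 [234 204 155 140 140 140 139 142 141 141 141 141 143 143 130 145 102 233]
181 [234 171  83  81  82  81  81  82  81  78  82  82  81  81  81  85  77 233]
182 [234 145  77  77  76  76  78  76  76  61  77  75  79  76  77  79  76 232]
183 [235 102  76  76  76  76  76  59  59  50  60  78  78  77  78  78  79 233]
184 [235  78  75  76  75  75  59  21  20  16  18  29  78  79  77  78  77 233]
185 [234  78  77  79  78  78  17  10   9  13  14  11  71  77  77  81  78 232]
186 [234  77  74  75  75  59  13  12  11   9  10  10  39  76  76  79  77 227]
187 [234  79  79  77  77  51  11   9  13  12  13  10  12  81  81  80  80 216]
188 [234  76  75  74  77  37  10   8  12  13  11  12   9  76  76  76  78 201]
189 [233  74  75  73  74  18  13  11  11  14  12  12  11  75  77  76  77 147]
190 [223  88  88  91  89  10  13  11  13  13  14  10  12  95  96  99  95 151]
191 [207 103 104 103 103  13  11  10  12  13  10   9   8 105 104 105 106 154]
192 [219 106 107 105 107  11  12  11  12  14  11  10  11 108 107 107 107 155]
193 [221 106 106 107 109   8   9  15  12  11  12  11  11 108 109 110 110 159]
```

View pics/w5c.png

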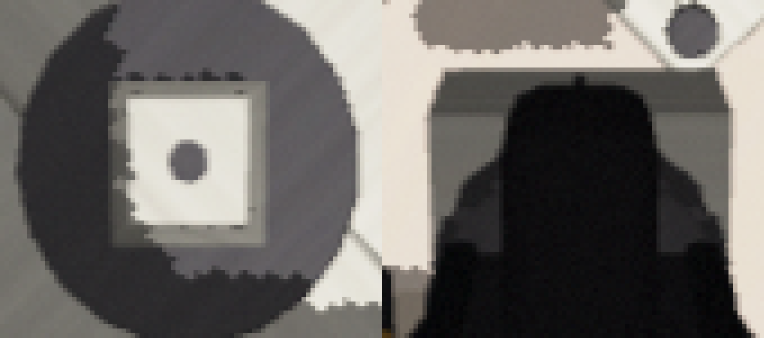

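Run:
```python
from h import *
s=ctrl.get_state(); im=cv2.imread("pics/w5.png"); g=im.max(2).astype(int)
T=R.from_rotvec(s["tool_rot"]).as_matrix()
tt=lambda uv,z:(T.T@(ray("wrist",uv,z,s)-s["position"])*1000).round(2)
w=np.clip((215-g[70:82,251:263])/125.,0,1); w[w<.15]=0; yy,xx=np.mgrid[70:82,251:263]; d=((w*xx).sum()/w.sum(),(w*yy).sum()/w.sum()); print("dot",d,tt(d,.092))
print(g[76,232:282]); print(g[52:102,262])
for y in(70,82):print(y,g[y,232:282])
```

```text
dot (np.float64(256.30914643012943), np.float64(75.46212011051333)) [88.   -0.56 75.39]
[ 43  46  46  45  45  45  43  61  77  82  85 164 218 228 229 230 230 229
 229 228 167  97  98  98 100  98  98  99 123 206 230 230 230 229 228 228
 228 218 172 143 141 131 107  96  96  96  96  97  99  98]
[ 91  90  90  94  79  50 119 125 131 159 222 227 227 228 228 227 227 227
 228 229 229 230 229 229 230 231 231 230 229 228 228 227 228 229 229 228
 229 214 133 139 136 135 120  99  98  95  95  70  46  45]
70 [ 44  47  44  47  45  45  42  86 112 120 123 183 221 227 227 227 227 226
 226 227 227 229 229 229 229 228 229 229 229 228 228 228 228 227 229 228
 229 218 174 140 139 128 105  93  96  96  97  97  95  97]
82 [ 43  44  45  43  45  44  43  62  80  88 108 180 218 225 223 223 225 227
 228 230 230 230 230 230 229 229 228 228 228 228 228 227 229 230 231 230
 230 208 164 143 145 135 110  98  98  98  96  93  91  94]
```

Measured in the same picture, in tool axes: spindle dot at (88.0, -0.6) mm and held socket axis at (-1.1, +1.5) mm. So I shift +8.9 cm in x and -0.2 cm in y at this height, giving 14 mm clearance, and then check.

Request:
{"fn": "play_rows", "kwargs": {
  "motion": [
    [1, 3, -0.1, 0, 0],
    [1, 3, -0.1, 0, 0],
    [1, 2.9, 0, 0, 0],
    [1, 0, 0, 0, 0],
    [1, 0, 0, 0, 0],
    [1, 0, 0, 0, 0]
  ],
  "force": 60
}}

```text
time: 9.45
position: [0.5525, 0.1895, 0.1666]
tool_rot: [1.582, 2.713, -0.0]
ft_force: [-0.2, 0.0, -2.7]
grip_width: 0.177
```

Run:
```python
from h import *
s0=[0.59792211,0.11484561,0.16733931]; T=np.array([[-4.941e-01,8.694e-01,1.4e-3],[8.694e-01,4.941e-01,3e-4],[-5e-4,1.4e-3,-1]])
s,im=shot("scene","s6"); print(s["time"],s["position"],np.rad2deg(yawof(s)),s["ft_force"],s["torque"],(T.T@(s["position"]-s0)*1000).round(2))
cv2.imwrite("pics/s6c.png",cv2.resize(im[170:290,150:280],None,fx=5,fy=5,interpolation=3))
```

```text
9.45 [0.55248757 0.18953378 0.1666099 ] 119.49731339836654 [-0.15460304  0.01170329 -2.72668966] [ 0.03563347 -0.13094887 -0.01821272] [87.38 -2.6   0.69]
```

View pics/s6c.png

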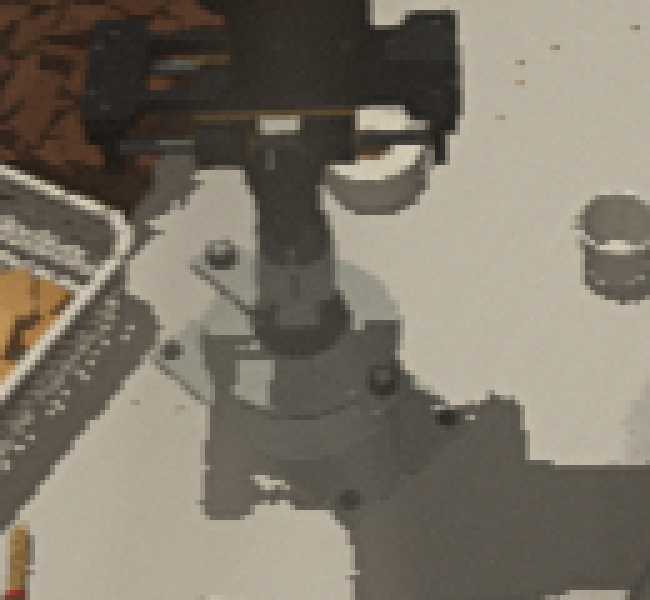

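The socket hangs just over the spindle, which it hides. The arm stopped 1.7 mm and 0.6 mm short; I'll correct that and begin a slow descent.

Request:
{"fn": "play_rows", "kwargs": {
  "motion": [
    [1, 0.17, 0.06, 0, 0],
    [1, 0, 0, 0.5, 0],
    [1, 0, 0, 0.5, 0],
    [1, 0, 0, 0, 0],
    [1, 0, 0, 0, 0]
  ],
  "force": 60
}}

```text
time: 10.12
position: [0.5513, 0.1928, 0.1565]
tool_rot: [-1.58, -2.716, 0.0]
ft_force: [-0.4, 0.4, -2.8]
grip_width: 0.179
```

```bash
cat > st.py <<'E'
from h import *
s0=[0.59792211,0.11484561,0.16733931]; T=np.array([[-4.941e-01,8.694e-01,1.4e-3],[8.694e-01,4.941e-01,3e-4],[-5e-4,1.4e-3,-1]])
s=ctrl.get_state(); print(s["time"],s["position"].round(4),"yaw",np.rad2deg(yawof(s)).round(2),"F",s["ft_force"].round(2),"M",s["torque"].round(3),"rel",(T.T@(s["position"]-s0)*1000).round(2),"keybottom",s["position"][2]-.0615,"q7",s["joint_positions"][6].round(2), (s["grip_width"]*87).round(1))
E
python3 st.py
```

```text
Traceback (most recent call last):
  File "st.py", line 3, in <module>
    s=ctrl.get_state(); print(s["time"],s["position"].round(4),"yaw",np.rad2deg(yawof(s)).round(2),"F",s["ft_force"].round(2),"M",s["torque"].round(3),"rel",(T.T@(s["position"]-s0)*1000).round(2),"keybottom",s["position"][2]-.0615,"q7",s["joint_positions"][6].round(2), (s["grip_width"]*87).round(1))
                                                                                                                                                                                                                                                                              ^^^^^^^^^^^^^^^^^^^^^^^^^^
AttributeError: 'float' object has no attribute 'round'
```

```bash
sed -i 's/(s\["grip_width"\]\*87).round(1)/round(s["grip_width"]*87,1)/' st.py; python3 st.py
```

```text
10.125 [0.5513 0.1928 0.1565] yaw 119.63 F [-0.4   0.43 -2.81] M [-0.004 -0.13   0.039] rel [90.8  -2.09 10.85] keybottom 0.09495002895355248 q7 -0.06 15.6
```

Request:
{"fn": "play_rows", "kwargs": {
  "motion": [
    [1, -0.13, 0, 0, 0],
    [1, 0, 0, 0, 0],
    [1, 0, 0, 0, 0]
  ]
}}

```text
time: 10.5
position: [0.552, 0.1916, 0.1566]
tool_rot: [1.58, 2.715, -0.0]
ft_force: [-0.3, -0.3, -1.7]
grip_width: 0.178
```

```bash
python3 st.py
```

```text
10.5 [0.552  0.1916 0.1566] yaw 119.62 F [-0.29 -0.31 -1.72] M [ 0.011 -0.13  -0.042] rel [89.42 -2.05 10.7 ] keybottom 0.09509376980002324 q7 -0.06 15.5
```

Aligned to 0.3 mm. I'll descend in 2 mm steps and watch the force.

Request:
{"fn": "play_rows", "kwargs": {
  "motion": [
    [1, 0, 0, 0.2, 0],
    [1, 0, 0, 0.2, 0],
    [1, 0, 0, 0.2, 0],
    [1, 0, 0, 0, 0]
  ]
}}

```text
time: 11.0
position: [0.5518, 0.1915, 0.1502]
tool_rot: [-1.58, -2.715, 0.001]
ft_force: [0.2, -0.3, -1.6]
grip_width: 0.176
```

```bash
python3 st.py
```

```text
11.0 [0.5518 0.1915 0.1502] yaw 119.62 F [ 0.19 -0.29 -1.62] M [-0.008 -0.155  0.048] rel [89.47 -2.26 17.07] keybottom 0.08873269184667287 q7 -0.06 15.3
```

Request:
{"fn": "play_rows", "kwargs": {
  "motion": [
    [1, 0, 0, 0.2, 0],
    [1, 0, 0, 0.2, 0],
    [1, 0, 0, 0, 0]
  ]
}}

```text
time: 11.38
position: [0.5517, 0.1917, 0.1463]
tool_rot: [-1.579, -2.715, 0.0]
ft_force: [-0.7, -0.8, -2.7]
grip_width: 0.181
```

```bash
python3 st.py
```

```text
11.375 [0.5517 0.1917 0.1463] yaw 119.63 F [-0.66 -0.78 -2.71] M [ 0.172 -0.038  0.027] rel [89.7  -2.2  21.02] keybottom 0.08477757864660204 q7 -0.06 15.7
```

Request:
{"fn": "play_rows", "kwargs": {
  "motion": [
    [1, 0, 0, 0.2, 0],
    [1, 0, 0, 0.2, 0],
    [1, 0, 0, 0, 0]
  ]
}}

```text
time: 11.75
position: [0.5518, 0.1918, 0.1423]
tool_rot: [-1.579, -2.715, 0.0]
ft_force: [-0.2, 1.3, -2.0]
grip_width: 0.179
```

```bash
python3 st.py
```

```text
11.75 [0.5518 0.1918 0.1423] yaw 119.64 F [-0.2   1.25 -2.  ] M [ 0.276 -0.019 -0.029] rel [89.69 -2.17 25.04] keybottom 0.08075835229402134 q7 -0.07 15.6
```

Request:
{"fn": "play_rows", "kwargs": {
  "motion": [
    [1, 0, 0, 0.2, 0],
    [1, 0, 0, 0.15, 0],
    [1, 0, 0, 0, 0]
  ]
}}

```text
time: 12.12
position: [0.5518, 0.1917, 0.1388]
tool_rot: [-1.579, -2.715, 0.0]
ft_force: [-0.6, 1.0, -3.6]
grip_width: 0.178
```

```bash
python3 st.py
```

```text
12.125 [0.5518 0.1917 0.1388] yaw 119.63 F [-0.59  1.01 -3.56] M [ 0.419 -0.007 -0.034] rel [89.62 -2.14 28.49] keybottom 0.07730630641120947 q7 -0.07 15.5
```

Request:
{"fn": "play_rows", "kwargs": {
  "motion": [
    [1, 0, 0, 0.1, 0],
    [1, 0, 0, 0, 0],
    [1, 0, 0, 0.1, 0],
    [1, 0, 0, 0, 0]
  ]
}}

```text
time: 12.62
position: [0.5519, 0.1918, 0.1376]
tool_rot: [1.579, 2.715, 0.0]
ft_force: [-2.5, 0.9, 3.3]
grip_width: 0.179
```

```bash
python3 st.py
```

```text
12.625 [0.5519 0.1918 0.1376] yaw 119.63 F [-2.5   0.93  3.29] M [ 0.351  0.472 -0.019] rel [89.68 -1.99 29.73] keybottom 0.0760703759353516 q7 -0.07 15.5
```

The key bottoms out at 0.0761 m, the boss face being at 0.076, with only about 6 N of upward reaction. Side forces are under 3 N, so it is seated. I'll begin the clockwise turn (positive spin), shifting slightly so the tool turns about the key's axis (-1.1, +1.5 mm).

Request:
{"fn": "play_rows", "kwargs": {
  "motion": [
    [1, 0.015, 0.011, 0, 0.1],
    [1, 0.015, 0.011, 0, 0.1],
    [1, 0, 0, 0, 0]
  ]
}}

```text
time: 13.0
position: [0.5522, 0.1926, 0.1376]
tool_rot: [1.841, 2.545, 0.002]
ft_force: [-0.6, 2.7, 2.3]
grip_width: 0.179
```

```bash
python3 st.py
```

```text
13.0 [0.5522 0.1926 0.1376] yaw 108.25 F [-0.58  2.75  2.31] M [ 0.638  0.235 -0.045] rel [90.21 -1.33 29.73] keybottom 0.0760706064407905 q7 -0.26 15.5
```

Request:
{"fn": "play_rows", "kwargs": {
  "motion": [
    [1, 0.015, 0.011, 0, 0.1],
    [1, 0, 0, 0, 0]
  ]
}}

```text
time: 13.25
position: [0.5524, 0.1927, 0.1376]
tool_rot: [1.964, 2.451, 0.002]
ft_force: [-2.0, 3.5, 3.8]
grip_width: 0.179
```

```bash
python3 st.py
```

```text
13.25 [0.5524 0.1927 0.1376] yaw 102.59 F [-2.01  3.54  3.77] M [0.684 0.243 0.002] rel [90.2  -1.2  29.75] keybottom 0.07605202590339027 q7 -0.35 15.6
```

Request:
{"fn": "play_rows", "kwargs": {
  "motion": [
    [1, 0.015, 0.011, 0, 0.1],
    [1, 0, 0, 0, 0]
  ]
}}

```text
time: 13.5
position: [0.5525, 0.1927, 0.1375]
tool_rot: [2.083, 2.351, 0.002]
ft_force: [-1.2, 2.2, 3.9]
grip_width: 0.18
```

```bash
python3 st.py
```

```text
13.5 [0.5525 0.1927 0.1375] yaw 96.9 F [-1.23  2.21  3.91] M [ 0.704  0.128 -0.024] rel [90.15 -1.06 29.76] keybottom 0.07604035223554109 q7 -0.45 15.7
```

Request:
{"fn": "play_rows", "kwargs": {
  "motion": [
    [1, 0.015, 0.011, 0, 0.1],
    [1, 0, 0, 0, 0]
  ]
}}

```text
time: 13.75
position: [0.5526, 0.1927, 0.1375]
tool_rot: [2.198, 2.244, 0.002]
ft_force: [-0.4, 1.3, 4.6]
grip_width: 0.174
```

```bash
python3 st.py; python3 -c "
from h import *
s,im=shot('wrist','w7'); cv2.imwrite('pics/w7c.png',cv2.resize(im[100:270,150:370],None,fx=3.5,fy=3.5,interpolation=3))"
```

```text
13.75 [0.5526 0.1927 0.1375] yaw 91.18 F [-0.43  1.3   4.6 ] M [ 0.606  0.143 -0.062] rel [90.11 -0.93 29.78] keybottom 0.07602296474097717 q7 -0.54 15.1
```

View pics/w7c.png

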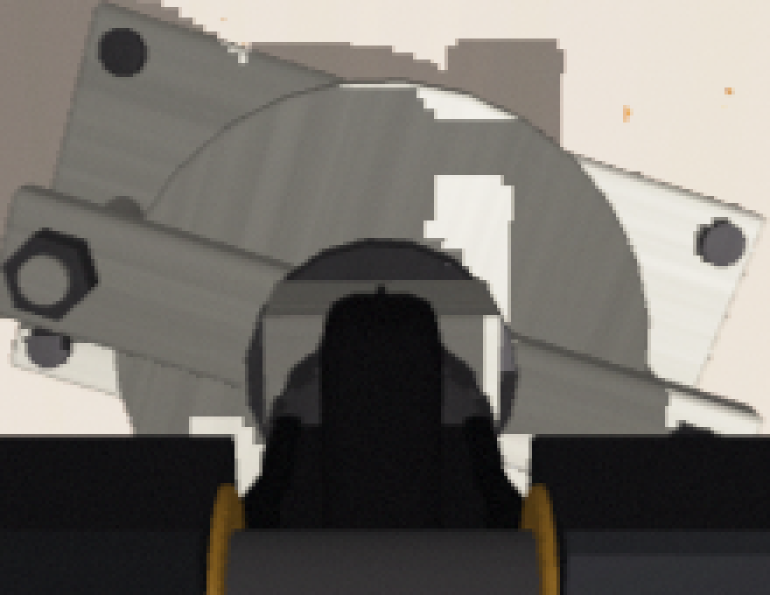

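The socket's front edge (crop y≈315) is still square to the bar, so there is no slip yet and the spindle is turning along. I'll go on step by step.

Request:
{"fn": "play_rows", "kwargs": {
  "motion": [
    [1, 0.015, 0.011, 0, 0.1],
    [1, 0, 0, 0, 0]
  ]
}}

```text
time: 14.05
position: [0.5527, 0.1929, 0.1375]
tool_rot: [2.307, 2.132, 0.001]
ft_force: [-1.2, 2.6, 4.2]
grip_width: 0.177
```

```bash
python3 st.py
```

```text
14.05 [0.5527 0.1929 0.1375] yaw 85.48 F [-1.22  2.63  4.25] M [0.596 0.088 0.275] rel [90.21 -0.78 29.8 ] keybottom 0.07599666415343229 q7 -0.64 15.4
```

Request:
{"fn": "play_rows", "kwargs": {
  "motion": [
    [1, 0.015, 0.011, 0, 0.1],
    [1, 0, 0, 0, 0]
  ]
}}

```text
time: 14.3
position: [0.5529, 0.1929, 0.1375]
tool_rot: [2.41, 2.014, 0.001]
ft_force: [-2.0, 2.4, 7.1]
grip_width: 0.18
```

```bash
python3 st.py
```

```text
14.3 [0.5529 0.1929 0.1375] yaw 79.76 F [-1.96  2.36  7.11] M [0.505 0.188 0.308] rel [90.13 -0.64 29.81] keybottom 0.07599253127122713 q7 -0.73 15.6
```

The moment rose to about 0.3 N m, so I'll look at the socket against the bar.

```bash
python3 -c "
from h import *
s,im=shot('wrist','w8'); cv2.imwrite('pics/w8c.png',cv2.resize(im[150:270,180:340],None,fx=4.8,fy=4.8,interpolation=3))
print(s['torque'])"
```

```text
[0.50533671 0.18767483 0.30838998]
```

View pics/w8c.png

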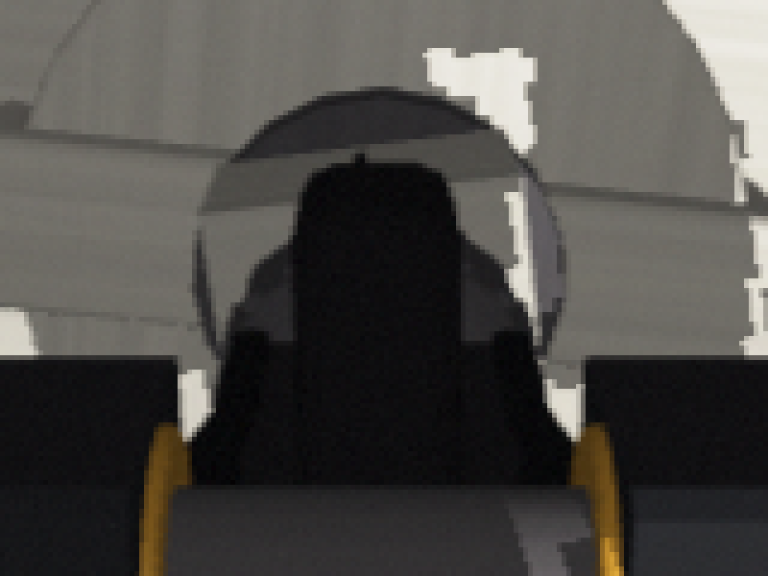

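The socket's front edge now slopes about 6° against the bar, crop (200,213) to (525,178): the clutch is slipping and the stop was met near yaw 86°. About 14° more brings the slip to about 20°.

Request:
{"fn": "play_rows", "kwargs": {
  "motion": [
    [1, 0.015, 0.011, 0, 0.08],
    [1, 0.015, 0.011, 0, 0.08],
    [1, 0.015, 0.011, 0, 0.08],
    [1, 0, 0, 0, 0]
  ]
}}

```text
time: 14.85
position: [0.5533, 0.1928, 0.1375]
tool_rot: [2.634, 1.71, 0.0]
ft_force: [-1.3, 1.1, 5.5]
grip_width: 0.178
```

```bash
python3 st.py; python3 -c "
from h import *
s,im=shot('wrist','w9'); cv2.imwrite('pics/w9c.png',cv2.resize(im[150:270,180:340],None,fx=4.8,fy=4.8,interpolation=3))
"
```

```text
14.85 [0.5533 0.1928 0.1375] yaw 66.01 F [-1.27  1.07  5.52] M [0.298 0.203 0.315] rel [89.86 -0.35 29.83] keybottom 0.07597467625169188 q7 -0.96 15.5
```

View pics/w9c.png

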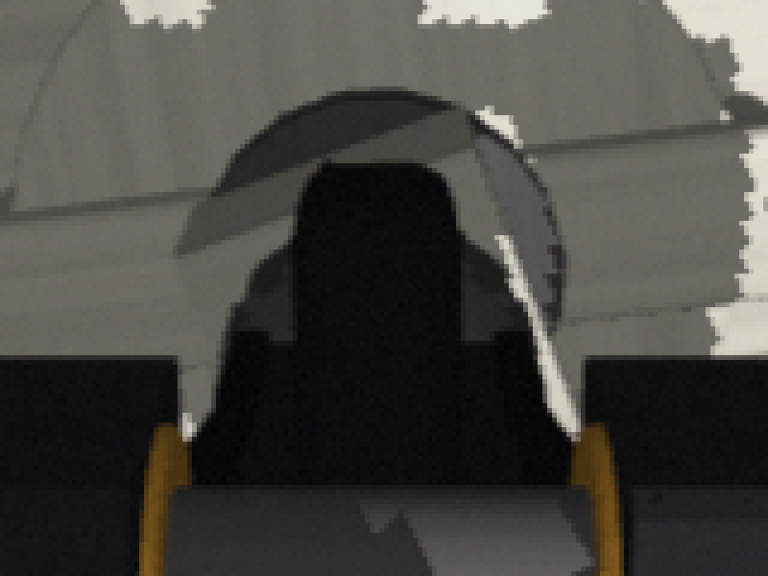

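Run:
```python
from h import *
s=ctrl.get_state()
for a,b,y in [((178,255),(470,138),None)]:
    f=lambda p:ray("wrist",(p[0]/4.8+180-.4,p[1]/4.8+150-.4),.102,s)
    d=f(b)-f(a); print("len",np.linalg.norm(d)*1000,"edge dir",np.rad2deg(np.arctan2(d[1],d[0])),"socket yaw",np.rad2deg(np.arctan2(d[1],d[0]))+90,"bar",np.rad2deg(yawof(s)))
```

```text
len 40.77755424238805 edge dir -1.4819263968091312 socket yaw 88.51807360319087 bar 66.0311207892755
```

The socket's edge, cast at z=0.102 (41 mm long, fits 42), gives socket yaw 88.5° against bar 66.0°. That is about 22° of slip, inside 10 to 30°. I'll release and rise straight up.

Request:
{"fn": "play_rows", "kwargs": {
  "motion": [
    [0.75, 0, 0, 0, 0],
    [0.6, 0, 0, 0, 0],
    [0.4, 0, 0, 0, 0],
    [0.3, 0, 0, 0, 0],
    [0.3, 0, 0, 0, 0],
    [0.3, 0, 0, 0, 0]
  ]
}}

```text
time: 15.65
position: [0.5529, 0.1931, 0.137]
tool_rot: [2.638, 1.706, -0.0]
ft_force: [-0.1, -0.0, -0.9]
grip_width: 0.673
```

```bash
python3 st.py; python3 -c "
from h import *
s,im=shot('wrist','w10'); cv2.imwrite('pics/w10c.png',cv2.resize(im[150:300,150:370],None,fx=3.5,fy=3.5,interpolation=3))
"
```

```text
15.65 [0.5529 0.1931 0.137 ] yaw 65.77 F [-0.13 -0.05 -0.88] M [ 0.015 -0.05  -0.025] rel [90.28 -0.54 30.3 ] keybottom 0.07549564888407312 q7 -0.96 58.5
```

View pics/w10c.png

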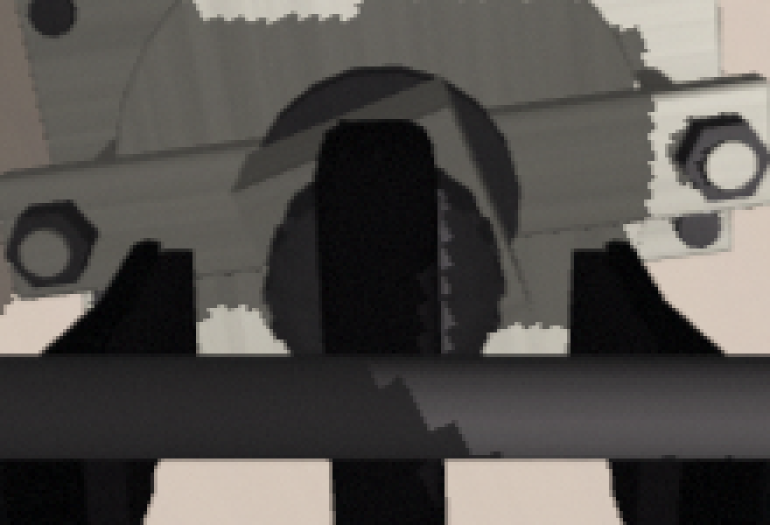

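The jaws are clear of the bar on both sides and the forces are zero. I'll rise, then back off along -x for a look.

Request:
{"fn": "play_rows", "kwargs": {
  "motion": [
    [0.3, 0, 0, -1, 0],
    [0.3, 0, 0, -3, 0],
    [0.3, 0, 0, -4, 0],
    [0.3, 0, 0, -4, 0],
    [0.3, -2.5, 0, 0, 0],
    [0.3, -2.5, 0, 0, 0],
    [0.3, 0, 0, 0, 0],
    [0.3, 0, 0, 0, 0]
  ]
}}

```text
time: 16.7
position: [0.5326, 0.1484, 0.2576]
tool_rot: [-2.638, -1.706, -0.002]
ft_force: [0.2, 0.3, -0.0]
grip_width: 0.7
```

```bash
python3 st.py; python3 -c "
from h import *
s,im=shot('wrist','w11'); cv2.imwrite('pics/w11c.png',cv2.resize(im[50:200,170:350],None,fx=4,fy=4,interpolation=3))
s,im=shot('scene','s11'); cv2.imwrite('pics/s11c.png',cv2.resize(im[130:290,130:330],None,fx=3.7,fy=3.7,interpolation=3))
"
```

```text
16.7 [0.5326 0.1484 0.2576] yaw 65.8 F [ 0.15  0.33 -0.04] M [ 0.001 -0.047 -0.011] rel [ 61.41 -40.11 -90.31] keybottom 0.1960659147536214 q7 -0.81 60.9
```

View pics/w11c.png

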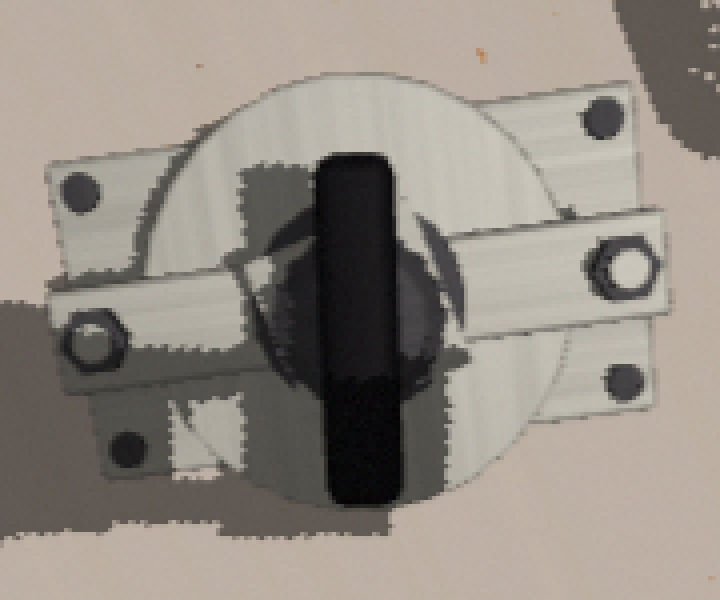

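View pics/s11c.png

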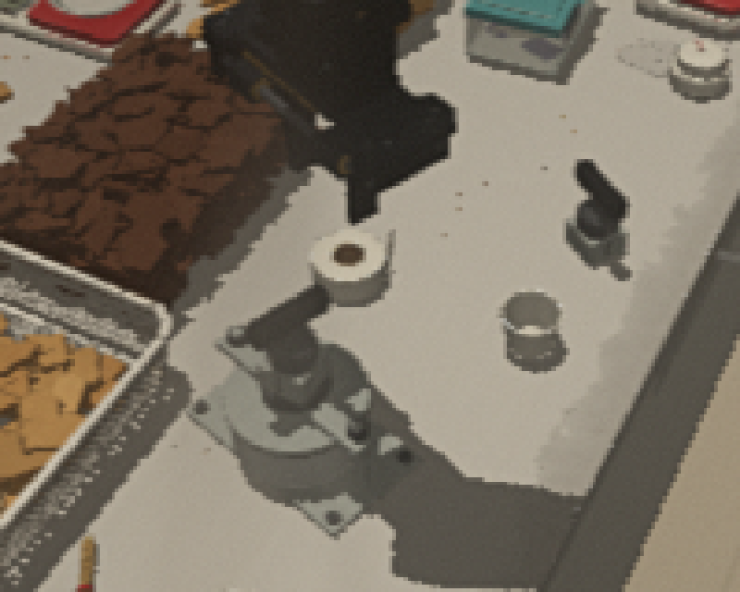

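The key stands upright on the spindle with the jaws clear and the bystanders in place. The socket's visible edge, crop (415,213) to (465,340), makes about 20° with the bar. I'll hand in.

```bash
python3 -c "
from bench import ticket
print(ticket.close_job())"
```

```text
the job is handed in; nothing more can be done
None
```

The lid clamp is tightened. The torque key is seated on the spindle, its clutch has slipped about 20–22°, and the job is handed in at about 17 s of the 64 s.

- **Key used:** I took the farther of the two look-alikes, 0.58 m from the base against 0.44 m.
- **Seating:** I lowered it in steps of 2 mm or less. The underside ended at z = 0.076 m, the boss's top face, with about 6 N of upward reaction and side forces under 4 N.
- **Turning:** The stop came after about 34° (0.6 rad) clockwise. I wound on until the clutch had slipped and then stopped. The cast socket edge gave 22° before release, and the final picture gave about 20°.
- **Final state:** The jaws are open and well clear, and forces read zero. The key stands upright and the cup, labels and other things look undisturbed; the cookie dish was outside my last crop.

**Disagreements:**
- **Moment:** The moment about the vertical levelled off at about 0.3 N m, not the stated 0.5. I therefore judged the slip from the pictures.
- **Grip offset:** In the hand, the key's axis appeared about 1–1.5 mm off the tool's axis, and I compensated for this when fitting and turning.

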